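# Index the swivel base and seat the toothed tube carrier

### The arm

A 6-joint arm with a two-finger parallel gripper is mounted at the origin on the work surface. World frame = base frame: x ahead of the robot, y to its left, z up, the work surface at z = 0. Lengths are in m, angles in rad, forces in N, time in s.
With the tool pointing down it reaches from about 0.225 to 0.875 m from the base axis. Payload 3.4 kg.
Tool frame: the origin (TCP) lies at the very end of the fingers, on their centre line; the grasp point (between the pads) lies behind it (manip.tcp_to_grasp is the z of the grasp point in the tool frame, in m); z points along the fingers, y is the direction in which the jaws open and shut (so a half turn about z gives the same grasp; the last joint's range is limited). The gripper opens to 85 mm and grips with 20 to 120 N. Pads are 22 mm wide; open, the fingers measure 114 mm over their backs; the gripper's body (76 mm by 85 mm) begins 54 mm behind the grasp point. The pads swing forward as they close: fully open they stand 13 mm farther back than shut.
Start: joints at [1.068, 0.276, 1.505, -0, 1.361, -0.121], TCP at [0.214, 0.534, 0.231] pointing down, gripper open.
Joint ranges: [-2.89, 2.89], [-0.75, 2.08], [0.22, 2.7], [-1.18, 4.32], [0.11, 2.71], [-2.7, 2.7]. Speed limits (rad/s): [2.57, 2.57, 3.14, 3.14, 3.14, 3.14].

### API

Orientations are given as a unit quaternion [w, x, y, z].
In Python, from rig import manip, eyes gives the robot as it stands.
- The arm moves only by the tool servo_tool, never from a script. Its argument "increments" is a list of rows, each an object with "slide": the shift along the tool's x, y, z in m, a list of three; "spin": the turn about the tool's z in degrees. A call has 1 to 8 rows; each row shifts and turns the commanded pose from where the row before left it, along the tool's axes as they then stand; what a row does not reach is not made up. A row lasts 1/10 s, in which the tool goes at most 50 mm and 8.59 degrees, less where a joint would pass 70% of its speed; a pose out of reach is approached as far as the arm can. A call is refused whole if a number of a shift passes 0.05 or a number of a turn 8.59, either way. A call with a gripper value outside its range is refused whole. "hand" is the opening, from 0 (shut) to 1 (fully open), set as the call begins (left out, the last holds). The fingers move at their own pace and stop on an object; "newtons" is the grip in N (left out, the last holds). Time passes only in rows, so rows that do not move let the fingers close. It gives the time, the measured TCP pose, the force and the opening at its end, in the units of the state.
- manip.get_state(): the state, without advancing time (a new reading comes with each control period).
- eyes.get_image(name): name is "scene" or "side" or "wrist"; returns the picture (480x640x3 uint8, blue, green, red); there is no depth.
- eyes.calibration(name): a dict with "fx", "fy", "cx", "cy" (pixels), "k1" (the pictures are not rectified: a ray, as slopes to the right and down, at radius r is drawn at 1 + k1 r^2 times it, then the intrinsics apply), "rvec" (rotation vector, rad) and "tvec" (3), from world to camera coordinates, as OpenCV has them; the wrist camera has in their place "hand_eye" (4x4, takes a point from camera to tool coordinates, whose origin is the TCP and whose axes are the flange's). Camera axes: x right, y down, z forward; pixel columns grow to the right and rows downward; lengths in m; the calibration is good to about 2 mm. A picture is of the moment at which its call begins: read the wrist's pose just before it. calibration takes no time and is no camera call.
- manip.sign_off(): hands the job in, once; it reports no verdict.
The state is a dict: "clock": time; "qpos": joint angles; "qd": joint speeds; "effort": joint torques, N m; "position": TCP position; "ee_rot": TCP orientation; "contact_force": force on the tool from outside, world axes, zero at the start; "moment": the same for the moment, N m; "width": finger opening in m.
Only numpy, scipy, OpenCV 4.12 (cv2) and the standard library are available. Lean on these libraries where they do the work, as an engineer would, in place of code of your own. Each camera call takes 0.05 s, during which the arm holds its last target.

### The job

Set up the tube for measuring: turn the clicking swivel base (it has an upright red handle) by the two or three clicks that bring the handle's white pointer to rest in the click at the yellow mark, and seat the black toothed tube carrier in the blue slotted block on that base, all five teeth fully home in the five slots and the bar flush on the block, either way round. The block may be clamped a little off-centre along its guide, so the slots have to be felt for or looked for. Leave the three gauges nearby where they stand, and let go of everything at the end.

Things in the scene. Friction and masses are not known exactly. Their poses are not given: they have to be found in the camera images.
- index_base: Fixed round indexing base: dark flange 244 mm across, 10 mm high, black drum 152 mm across, 36 mm high; on it turns the swivel (aluminium deck 148 mm across, top at 46 mm, with blue block and red handle). Origin at the centre of its underside, on the swivel's axis. White ticks every 15 degrees, a broad yellow mark towards this frame's +x.
- swivel (a joint): Swivel angle (rad) about the vertical axis, growing anticlockwise from above. Clicks every 15 degrees (0.262); about 0.33 N m (3.5 N at the handle) leaves a click; let go, it settles in the nearest one. 0: the click with the pointer at the yellow mark. Starts 2 or 3 clicks clockwise of it (-0.52 or -0.79). End stops at about -0.97 and +0.6: it can be turned too far.
- handle (a point): On the axis of the upright round red handle (18 mm diameter, from 46 to 100 mm above the table), 78 mm above the table, 95 mm from the swivel's axis along its +x. Axes are the swivel's. Grasp it from above and lead it along the arc; it may turn between the fingers. A white pointer line lies on the arm it stands on.
- nest (a point): On the swivel's axis, level with the blue block's top face (72 mm above the table); x towards the handle, z up. Block 130 (x) by 36 by 26 mm; five slots along x, pitch 20, each 10 (x) by 20 mm, 21 deep, chamfer 1.5. Row centred in y, but the block is clamped anywhere +-7 mm along x: the middle slot is up to 7 mm off this point in x, in no reading: feel or look. It bears pushes of 80 N.
- carrier: Toothed tube carrier, loose, 0.2 to 0.4 kg, standing on its teeth. Origin at the centre, at the tooth tips; x along the bar, z up. Black bar 100 by 24 by 12 mm, 18 to 30 mm above the tips; on it along x a 24 mm aluminium tube, held by an orange clamp block 30 (x) by 28 (y) mm, 30 to 68 mm above the tips: grip its flat y faces.
- carrier_grip (a point): Centre of the orange clamp block at gripping height, 55 mm above the tooth tips. Axes are the carrier's.
- carrier_seat (a point): Centre of the bar's underside, 18 mm above the tooth tips; when seated it is level with the block's top. Axes are the carrier's. Five steel teeth hang below at x = -40, -20, 0, 20, 40 mm, each 8 (x) by 17 mm, 18 mm long, the lowest 3 mm reduced to 6.2 by 15 mm.
- ring_gauge: Bystander: loose steel ring 64 mm across, 22 mm high; origin at the centre underneath.
- vee_block: Bystander: loose brass-coloured block with a channel, 50 by 40 by 40 mm; origin at the centre underneath.
- ball_stand: Bystander: loose white stand, 52 mm across, 68 mm high; origin at the centre underneath.
There are look-alikes about, which are no part of the job. Several things look just like the carrier: the one meant starts nearest to the robot's base.

How it is judged:
At the end, for the whole second after the job is handed in: Swivel at rest in the click at the yellow mark (within 0.06 rad); carrier at rest, upright (0.04 rad), all teeth in their slots: bar underside within 2.5 mm of the block top, in line within 0.07 rad, within 4 mm across and 10 mm along of the nest point; gauges within 20 mm of their places (value of joint swivel between -0.06 and 0.06 rad and z of carrier_seat in the frame of nest between -0.0025 and 0.0025 m and x of carrier_seat in the frame of nest between -0.01 and 0.01 m and y of carrier_seat in the frame of nest between -0.004 and 0.004 m and angle between the x axis of carrier and the x axis of nest, either way round below 0.07 rad and angle between carrier's own z axis and vertical below 0.04 rad and linear speed of carrier below 0.01 m/s and velocity of joint swivel between -0.03 and 0.03 rad/s); the robot touches nothing.
It fails at once if a bystander gauge is moved by more than 20 mm or tipped (distance of any of ring_gauge, vee_block, ball_stand from where it was at the start of the episode above 0.02 m or angle between any of ring_gauge, vee_block, ball_stand's own z axis and vertical above 0.5 rad).
It also fails if it takes over 67 s, if anything falls off the work surface, if the arm or the gripper's body presses on something with over 40 N, if the wrist force passes 120 N, or if a joint passes its speed limit or range.

## Working session

There is one attempt and no reset: what is moved stays moved. The work goes in short steps, Python scripts to look and compute and a tool call to move; the robot and the scene stay as the last step left them, time stands still between calls to the robot, and variables do not carry over. Pictures are saved under pics/ and viewed, and the job is handed in when it is done.

Besides the shell and the picture viewer there is one more tool, called by a JSON object that holds its "fn" and its "kwargs", one argument or row to a line. servo_tool: Moves the arm, as the interface text tells. Its arguments: {"type":"object","properties":{"increments":{"type":"array","items":{"type":"object","properties":{"slide":{"type":"array","items":{"type":"number"}},"spin":{"type":"number"}}}},"hand":{"type":"number"},"newtons":{"type":"number"}},"required":["increments"]}

```bash
ls; mkdir -p pics
cat > h.py <<'E'
import numpy as np, cv2
from rig import manip, eyes
from scipy.spatial.transform import Rotation as R
def shot(name,fn):
    im=eyes.get_image(name); cv2.imwrite('pics/'+fn,im); return im
def Rq(q): return R.from_quat([q[1],q[2],q[3],q[0]]).as_matrix()
def cam(name,st=None):
    c=eyes.calibration(name)
    K=(c['fx'],c['fy'],c['cx'],c['cy'],c['k1'])
    if 'rvec' in c:
        Rm=cv2.Rodrigues(np.array(c['rvec'],float))[0]; t=np.array(c['tvec'],float).ravel()
        return K,Rm.T,-Rm.T@t   # Rcw, centre
    H=np.array(c['hand_eye']); Rt=Rq(st['ee_rot']); p=np.array(st['position'])
    return K,Rt@H[:3,:3],Rt@H[:3,3]+p
def ray(K,u,v):
    x=(u-K[2])/K[0];y=(v-K[3])/K[1]; rd=np.hypot(x,y); r=rd
    for _ in range(30): r=rd/(1+K[4]*r*r)
    s=r/rd if rd>0 else 1
    return np.array([x*s,y*s,1])
def onz(C,u,v,z):
    K,Rc,c=C; d=Rc@ray(K,u,v); return c+d*(z-c[2])/d[2]
def proj(C,P):
    K,Rc,c=C; q=Rc.T@(np.array(P)-c); x,y=q[0]/q[2],q[1]/q[2]; s=1+K[4]*(x*x+y*y)
    return np.array([K[0]*x*s+K[2],K[1]*y*s+K[3]])
E
python3 - <<'E'
from h import *
s=manip.get_state(); print(s, manip.tcp_to_grasp)
for n in ('scene','side','wrist'):
    shot(n,n+'0.png'); print(n,eyes.calibration(n)); print(cam(n,s)[2])
E
```

```text
pics
{'clock': 0.0, 'qpos': array([ 1.06802018e+00,  2.76565529e-01,  1.50618102e+00, -3.46456775e-05,
        1.36071893e+00, -1.20992629e-01]), 'qd': array([ 0.00186777, -0.00029094,  0.00019001, -0.00066755, -0.00100701,
        0.00085788]), 'effort': array([-3.43342814e-03, -4.16788709e+01, -2.45800495e+01, -5.93080986e-04,
        1.10024930e-02,  6.09719422e-06]), 'position': array([0.21397007, 0.5330979 , 0.23043746]), 'ee_rot': array([-2.71219016e-04,  1.89730886e-01,  9.81835686e-01, -8.96434159e-04]), 'contact_force': array([0.31485321, 0.20958192, 0.80830338]), 'moment': array([0.0179628 , 0.03440163, 0.0182164 ]), 'width': 0.08550812100970331} -0.0187
scene {'fx': 466.8485612952677, 'fy': 466.8485612952677, 'cx': 321.9519599211307, 'cy': 235.24483829143767, 'k1': -0.055750101059339474, 'rvec': array([ 1.89444307,  1.52449829, -0.68051189]), 'tvec': array([-0.13198566, -0.32639277,  1.74216893])}
[ 1.49261815 -0.16211091  0.9512708 ]
side {'fx': 549.8177976450946, 'fy': 549.8177976450946, 'cx': 318.7952853028306, 'cy': 240.17527582879657, 'k1': -0.029513377928971626, 'rvec': array([ 2.32798335, -0.6187344 ,  0.24476599]), 'tvec': array([-0.51559366,  0.26421078,  1.14096608])}
[ 0.15688476 -0.7599908   1.01747183]
wrist {'fx': 342.8561909357041, 'fy': 342.8561909357041, 'cx': 316.24663091272697, 'cy': 245.44785042559388, 'k1': 0.004372226990091539, 'hand_eye': array([[-1.23618428e-03, -9.56255613e-01, -2.92529785e-01,
         7.39951532e-02],
       [ 9.99999186e-01, -1.08952777e-03, -6.64261336e-04,
         5.93378820e-04],
       [ 3.16484307e-04, -2.92530367e-01,  9.56256181e-01,
        -1.42933039e-01],
       [ 0.00000000e+00,  0.00000000e+00,  0.00000000e+00,
         1.00000000e+00]])}
[0.14564808 0.56145379 0.37338338]
```

View pics/scene0.png

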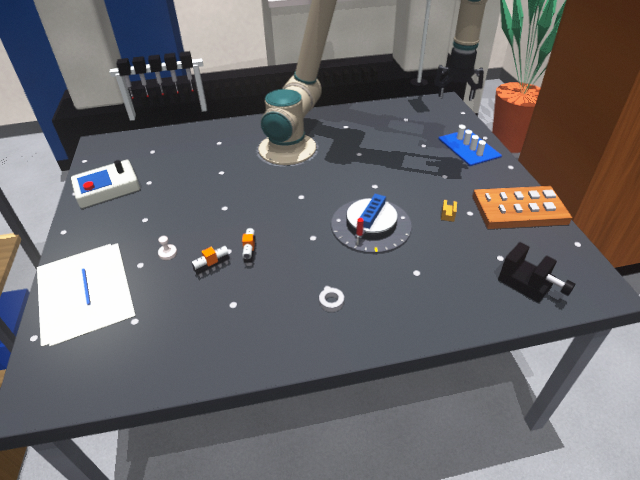

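View pics/side0.png

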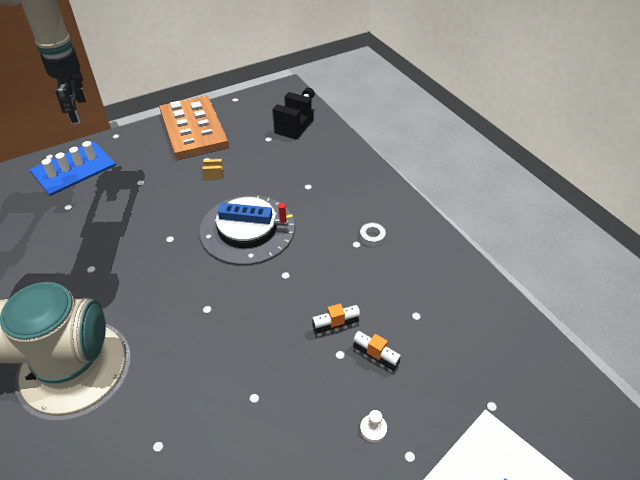

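View pics/wrist0.png

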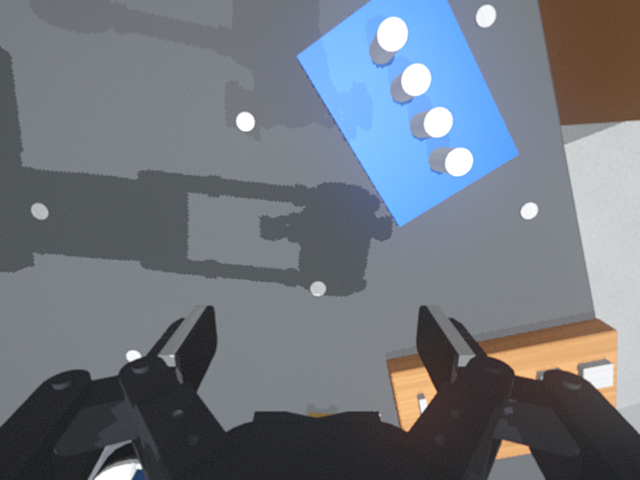

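The side view shows the base at about (247,222) with the handle at (282,212), and two carriers with clamps at (336,315) and (377,346). The ring is at (373,234), the stand at (374,426) and the vee block at (213,170). I'll turn these pixels into positions next.

Run:
```python
from h import *
np.set_printoptions(precision=4,suppress=True)
S=cam('scene');D=cam('side')
for n,z,a,b in [('clampA',.068,(249,236),(336,309)),('clampB',.068,(209,253),(378,340)),('handletop',.1,(360,221),(282,205)),('deck',.046,(372,216),(246,220)),('ring',.022,(331,297),(373,231)),('stand',.0,(167,253),(373,430)),('vee',.04,(449,207),(213,163)),('yellow',.01,(376,250),(291,217))]:
    print(n,onz(S,*a,z)[:2],onz(D,*b,z)[:2])
im=cv2.imread('pics/side0.png'); cv2.imwrite('pics/s1.png',cv2.resize(im[150:280,180:320],None,fx=5,fy=5,interpolation=cv2.INTER_CUBIC)); cv2.imwrite('pics/s2.png',cv2.resize(im[290:380,300:420],None,fx=6,fy=6,interpolation=cv2.INTER_CUBIC))
```

```text
clampA [ 0.5251 -0.1816] [ 0.5285 -0.1875]
clampB [ 0.5677 -0.2933] [ 0.5627 -0.2951]
handletop [0.5688 0.1238] [0.561  0.1213]
deck [0.4966 0.1824] [0.482  0.1695]
ring [0.7501 0.0008] [ 0.7503 -0.0009]
stand [ 0.469 -0.424] [ 0.4705 -0.425 ]
vee [0.5026 0.4247] [0.4979 0.4257]
yellow [0.6017 0.1655] [0.6002 0.1559]
```

View pics/s1.png

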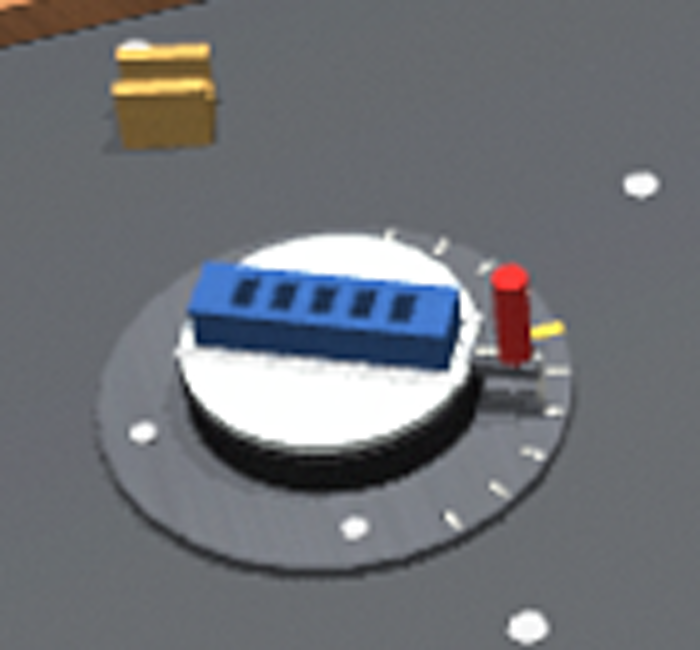

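View pics/s2.png

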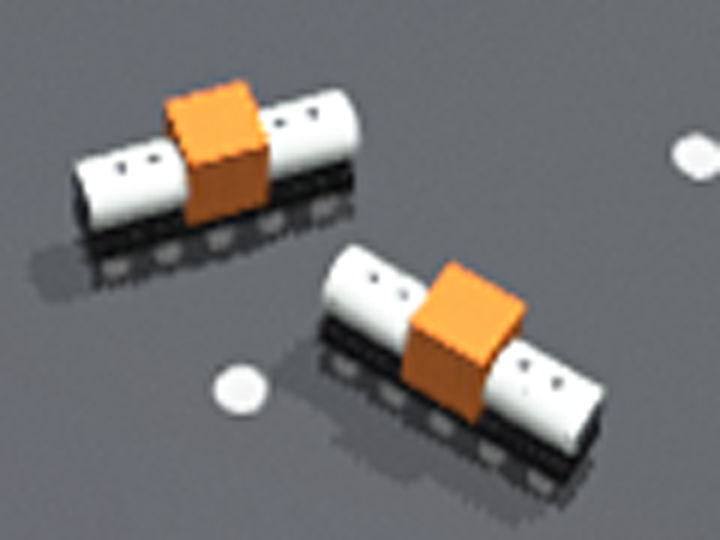

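Carrier A at about (0.527,-0.185) is 0.56 m from the base and B is 0.63 m, so A is the one meant. Next I'll move over the swivel for a close wrist view.

{"fn": "servo_tool", "kwargs": {
  "increments": [
    {"slide": [-0.039, -0.023, 0]},
    {"slide": [-0.039, -0.023, 0]},
    {"slide": [-0.039, -0.023, 0]},
    {"slide": [-0.039, -0.023, 0]},
    {"slide": [-0.039, -0.023, 0]},
    {"slide": [-0.039, -0.023, 0]},
    {"slide": [-0.039, -0.023, 0]},
    {"slide": [-0.039, -0.023, 0]}
  ]
}}

```text
$.increments[0]: bad value
```

{"fn": "servo_tool", "kwargs": {
  "increments": [
    {"slide": [-0.039, -0.023, 0], "spin": 6.5},
    {"slide": [-0.025, -0.013, 0], "spin": 6.5},
    {"slide": [0, 0, 0]},
    {"slide": [0, 0, 0]}
  ]
}}

```text
$.increments[2]: bad value
```

Run:
```python
from h import *
s=manip.get_state(); print(s['clock'],s['position'],s['ee_rot'],s['contact_force'])
shot('wrist','w1.png'); shot('side','side1.png')
```

```text
0.15 [0.21410598 0.53325792 0.23066789] [-1.82295346e-04  1.89750222e-01  9.81832171e-01 -6.38179710e-04] [-0.07037751  0.60371883 -0.09642379]
```

View pics/w1.png

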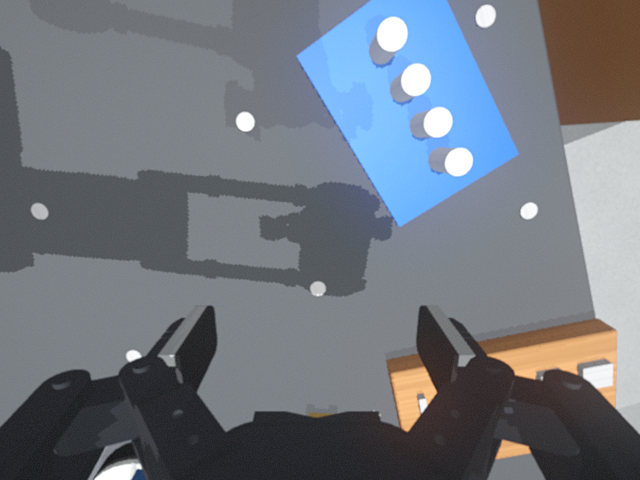

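Rows need both fields. The picture shows nothing moved.

{"fn": "servo_tool", "kwargs": {
  "increments": [
    {"slide": [-0.039, -0.023, 0], "spin": 0},
    {"slide": [-0.039, -0.023, 0], "spin": 0},
    {"slide": [-0.039, -0.023, 0], "spin": 0},
    {"slide": [-0.039, -0.023, 0], "spin": 0},
    {"slide": [-0.039, -0.023, 0], "spin": 0},
    {"slide": [-0.039, -0.023, 0], "spin": 0},
    {"slide": [-0.039, -0.023, 0], "spin": 0},
    {"slide": [-0.039, -0.023, 0], "spin": 0}
  ]
}}

```text
clock: 1.05
position: [0.436, 0.245, 0.2314]
ee_rot: [0.0, 0.19, 0.982, 0.0]
contact_force: [1.1, 0.6, 0.5]
width: 0.0854
```

{"fn": "servo_tool", "kwargs": {
  "increments": [
    {"slide": [-0.039, -0.023, 0], "spin": 6.5},
    {"slide": [-0.025, -0.013, 0], "spin": 6.5},
    {"slide": [0, 0, 0], "spin": 0},
    {"slide": [0, 0, 0], "spin": 0}
  ]
}}

```text
clock: 1.45
position: [0.4786, 0.1871, 0.2311]
ee_rot: [-0.001, 0.3, 0.954, 0.0]
contact_force: [0.5, -0.5, -0.2]
width: 0.0857
```

Run:
```python
from h import *
s=manip.get_state(); print(s['clock'],s['position'],s['ee_rot'],s['contact_force'])
shot('wrist','w2.png')
```

```text
1.45 [0.47860604 0.18709609 0.23107579] [-5.29801870e-04  3.00020229e-01  9.53932683e-01  1.30789682e-04] [ 0.49761736 -0.48790924 -0.22477462]
```

View pics/w2.png

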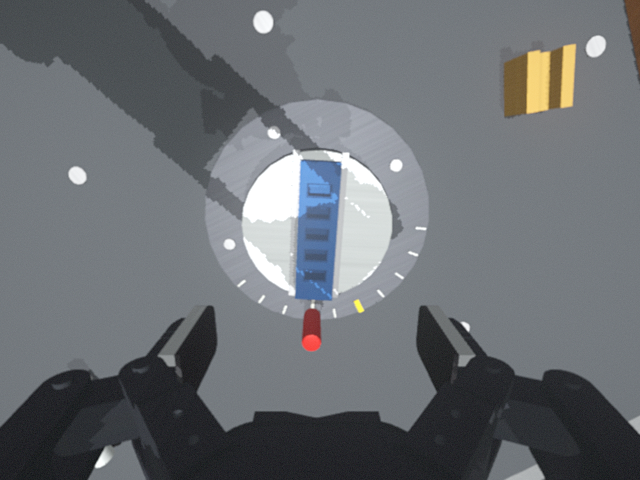

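The wrist view shows the yellow mark at (359,306), the next tick at (335,313), and the pointer at about (313,312). So the pointer is two clicks away. The handle top is at (312,342).

Run:
```python
from h import *
from scipy.optimize import least_squares
np.set_printoptions(precision=4,suppress=True)
s=manip.get_state(); C=cam('wrist',s)
def circ(pts,z,r):
    P=np.array([onz(C,*p,z)[:2] for p in pts]); f=least_squares(lambda q:np.hypot(*(P-q[:2]).T)-q[2],[.49,.175,r]); return f.x,f.fun
print(circ([(205,212),(429,212),(318,99),(222,275),(400,285),(230,143)],.01,.122))
print(circ([(242,222),(392,222),(318,150),(262,275),(372,275)],.046,.074))
print('ticks',circ([(359,306),(335,313),(285,309),(262,299),(242,284),(381,293),(399,276),(413,254),(421,229)],.01,.115))
print('yel',onz(C,359,306,.01), 'handle top',onz(C,312,343,.1))
im=cv2.imread('pics/w2.png'); cv2.imwrite('pics/w2c.png',cv2.resize(im[140:360,240:440],None,fx=2.7*1.33,fy=2.7,interpolation=cv2.INTER_CUBIC)) if 0 else cv2.imwrite('pics/w2c.png',cv2.resize(im[140:355,210:430],None,fx=2.75,fy=2.75,interpolation=cv2.INTER_CUBIC))
for y in (189,214,235,256,276): print(onz(C,318,y,.072)[:2])
```

```text
(array([0.4871, 0.1823, 0.122 ]), array([-0.0014, -0.0002,  0.0018,  0.002 , -0.0007, -0.0015]))
(array([0.4862, 0.1837, 0.0744]), array([-0.0006, -0.0006,  0.0005,  0.0003,  0.0003]))
ticks (array([0.4854, 0.1843, 0.1142]), array([ 0.0003,  0.0003, -0.0005, -0.0001,  0.0003, -0.0001, -0.    ,
       -0.    , -0.0001]))
yel [0.5984 0.1656 0.01  ] handle top [0.5606 0.1261 0.1   ]
[0.4517 0.2087]
[0.47  0.196]
[0.486  0.1848]
[0.5026 0.1733]
[0.519  0.1619]
```

View pics/w2c.png

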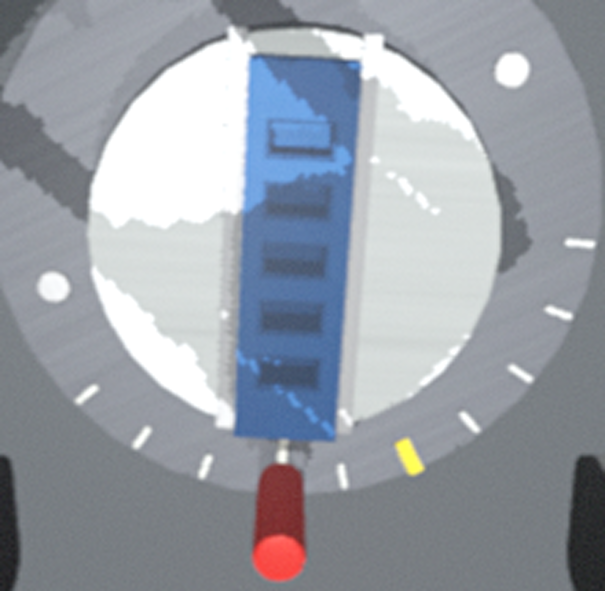

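Centre (0.4857,0.184), yellow at about -9.4°, and the handle at (0.5606,0.126) with radius 0.0948 m (0.095 expected), so two clicks. Now I'll grasp the handle.

{"fn": "servo_tool", "kwargs": {
  "increments": [
    {"slide": [-0.034, -0.001, 0], "spin": 3.5},
    {"slide": [-0.034, -0.001, 0.01], "spin": 0},
    {"slide": [-0.034, -0.001, 0.03], "spin": 0},
    {"slide": [0, 0, 0.045], "spin": 0},
    {"slide": [0, 0, 0.04], "spin": 0},
    {"slide": [0, 0, 0], "spin": 0}
  ]
}}

```text
clock: 2.1
position: [0.5528, 0.1242, 0.1011]
ee_rot: [-0.006, 0.328, 0.945, -0.002]
contact_force: [-1.6, -0.0, -0.4]
width: 0.0855
```

Run:
```python
from h import *
s=manip.get_state(); print(s['clock'],s['position'],s['ee_rot'],s['contact_force'])
im=shot('wrist','w3.png'); C=cam('wrist',s)
```

```text
2.1 [0.55277885 0.12420637 0.1011028 ] [-0.00595311  0.32764642  0.94477847 -0.00245538] [-1.62260582 -0.03100307 -0.36348945]
```

View pics/w3.png

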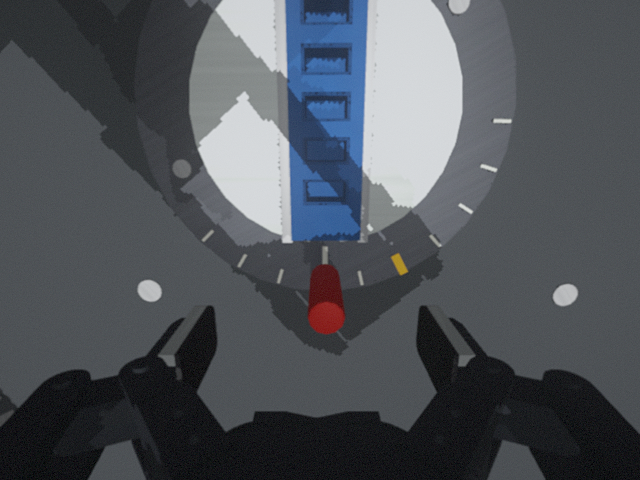

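The handle top is at (326,318), centred between the fingers.

```bash
cat >> h.py <<'E'
def delta(s,p):
    return Rq(s['ee_rot']).T@(np.array(p)-np.array(s['position']))
E
python3 - <<'E'
from h import *
np.set_printoptions(precision=4,suppress=True)
s=manip.get_state();C=cam('wrist',s); s=manip.get_state()
print(s['position'],s['ee_rot'])
h=onz(C,326,319,.1);print(h); print(delta(s,[h[0],h[1],.062]))
print('yel',onz(C,399.5,264,.01))
for v in (10,60,106,150,191): print(onz(C,326,v,.072))
E
```

```text
[0.5554 0.1245 0.1043] [-0.003   0.3276  0.9448 -0.0012]
[0.5648 0.1238 0.1   ]
[-0.008   0.0054  0.0422]
yel [0.6029 0.1651 0.01  ]
[0.4568 0.2085 0.072 ]
[0.4724 0.1963 0.072 ]
[0.4879 0.1843 0.072 ]
[0.5039 0.1719 0.072 ]
[0.5198 0.1596 0.072 ]
```

{"fn": "servo_tool", "kwargs": {
  "increments": [
    {"slide": [-0.004, 0.002, 0.01], "spin": 0},
    {"slide": [0, 0, 0.02], "spin": 0},
    {"slide": [0, 0, 0.011], "spin": 0},
    {"slide": [0, 0, 0], "spin": 0}
  ]
}}

```text
clock: 2.55
position: [0.5623, 0.1228, 0.0653]
ee_rot: [-0.0, 0.328, 0.945, -0.0]
contact_force: [-0.2, -0.0, 0.7]
width: 0.0852
```

{"fn": "servo_tool", "kwargs": {
  "hand": 0.12,
  "newtons": 25,
  "increments": [
    {"slide": [0, 0, 0], "spin": 0},
    {"slide": [0, 0, 0], "spin": 0},
    {"slide": [0, 0, 0], "spin": 0},
    {"slide": [0, 0, 0], "spin": 0},
    {"slide": [0, 0, 0], "spin": 0},
    {"slide": [0, 0, 0], "spin": 0}
  ]
}}

```text
clock: 3.15
position: [0.5626, 0.1224, 0.0658]
ee_rot: [0.0, 0.329, 0.944, 0.0]
contact_force: [-1.0, -0.6, 2.9]
width: 0.0171
```

Run:
```python
from h import *
s=manip.get_state(); print(s['clock'],s['position'],s['ee_rot'],s['contact_force'],s['width'])
im=shot('wrist','w4.png'); C=cam('wrist',s)
```

```text
3.15 [0.56259972 0.12240421 0.06576582] [2.48477067e-04 3.28642031e-01 9.44454523e-01 8.82462473e-05] [-0.97582241 -0.57260242  2.86234844] 0.017118611950942317
```

View pics/w4.png

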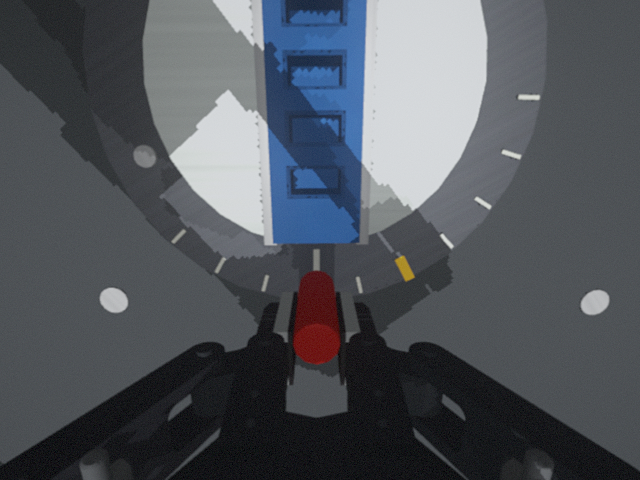

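The handle is held (width 17 mm). Now I'll lead it 30° anticlockwise along the arc.

{"fn": "servo_tool", "kwargs": {
  "increments": [
    {"slide": [0.0001, 0.005, 0], "spin": -3},
    {"slide": [0.0001, 0.005, 0], "spin": -3},
    {"slide": [0.0001, 0.005, 0], "spin": -3},
    {"slide": [0.0001, 0.005, 0], "spin": -3},
    {"slide": [0.0001, 0.005, 0], "spin": -3}
  ]
}}

```text
clock: 3.7
position: [0.5752, 0.1434, 0.0658]
ee_rot: [-0.0, 0.201, 0.979, -0.001]
contact_force: [-3.0, -7.4, 7.6]
width: 0.0171
```

{"fn": "servo_tool", "kwargs": {
  "increments": [
    {"slide": [0.0001, 0.005, 0], "spin": -3},
    {"slide": [0.0001, 0.005, 0], "spin": -3},
    {"slide": [0.0001, 0.005, 0], "spin": -3},
    {"slide": [0.0001, 0.005, 0], "spin": -3},
    {"slide": [0.0001, 0.005, 0], "spin": -3},
    {"slide": [0, 0, 0], "spin": 0},
    {"slide": [0, 0, 0], "spin": 0}
  ]
}}

```text
clock: 4.4
position: [0.5821, 0.1674, 0.0658]
ee_rot: [-0.0, 0.073, 0.997, -0.0]
contact_force: [-0.8, -1.9, 5.0]
width: 0.0173
```

Run:
```python
from h import *
s=manip.get_state(); p=s['position'];print(s['clock'],p,s['ee_rot'],s['contact_force'],s['moment'],s['width'])
print(np.degrees(np.arctan2(p[1]-.184,p[0]-.4857)),np.hypot(p[1]-.184,p[0]-.4857))
im=shot('wrist','w5.png')
```

```text
4.4 [0.58205938 0.16741348 0.06576551] [-1.64447122e-04  7.28308425e-02  9.97344218e-01 -3.90111179e-04] [-0.75823289 -1.92071725  5.04430778] [-0.23547244  0.32547903 -0.00460548] 0.0172886201656186
-9.766720001143474 0.09777649753174848
```

View pics/w5.png

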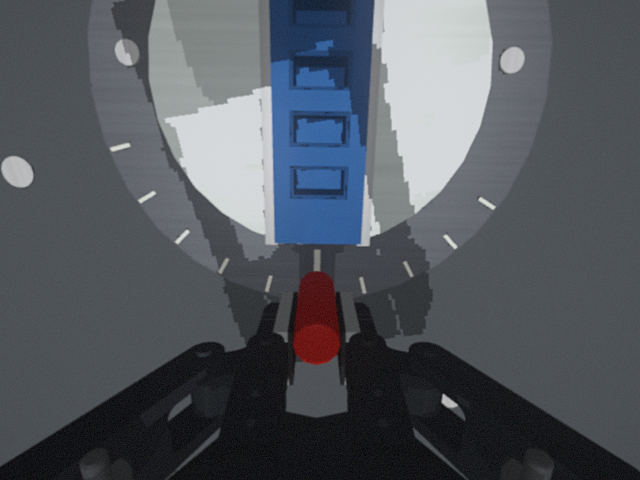

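The pointer now covers the yellow mark. I'll release, rise and check, and measure the slots from above.

{"fn": "servo_tool", "kwargs": {
  "hand": 1,
  "increments": [
    {"slide": [0, 0, 0], "spin": 0},
    {"slide": [0, 0, 0], "spin": 0},
    {"slide": [0, 0, 0], "spin": 0},
    {"slide": [0, 0, -0.02], "spin": 0},
    {"slide": [0, 0, -0.045], "spin": 0},
    {"slide": [0.03, 0, -0.03], "spin": 0},
    {"slide": [0.01, 0, -0.01], "spin": 0},
    {"slide": [0, 0, 0], "spin": 0}
  ]
}}

```text
clock: 5.25
position: [0.5423, 0.174, 0.1718]
ee_rot: [0.001, 0.073, 0.997, 0.0]
contact_force: [-0.1, -0.2, 0.1]
width: 0.0856
```

{"fn": "servo_tool", "kwargs": {
  "increments": [
    {"slide": [0, 0, 0], "spin": 0},
    {"slide": [0, 0, 0], "spin": 0},
    {"slide": [0, 0, 0], "spin": 0}
  ]
}}

```text
clock: 5.55
position: [0.5427, 0.1733, 0.1686]
ee_rot: [-0.001, 0.073, 0.997, -0.0]
contact_force: [-0.6, 0.0, 0.3]
width: 0.0856
```

Run:
```python
from h import *
s=manip.get_state(); p=s['position'];print(s['clock'],p,s['ee_rot'],s['contact_force'],s['width'],abs(s['qd']).max())
im=shot('wrist','w6.png'); 
cv2.imwrite('pics/w6c.png',cv2.resize(im[60:340,190:460],None,fx=2.1,fy=2.1,interpolation=cv2.INTER_CUBIC))
```

```text
5.55 [0.54274533 0.17326607 0.16855734] [-1.26483956e-03  7.32235853e-02  9.97314684e-01 -3.58165956e-04] [-0.5894818   0.04930544  0.26738891] 0.08559794357919813 0.003945616729735697
```

View pics/w6.png

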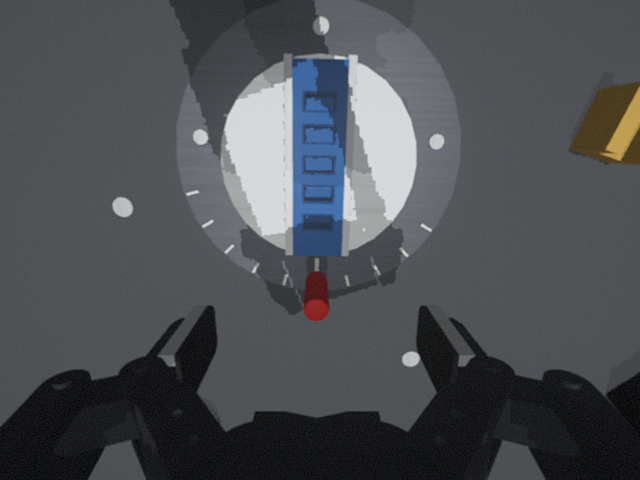

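View pics/w6c.png

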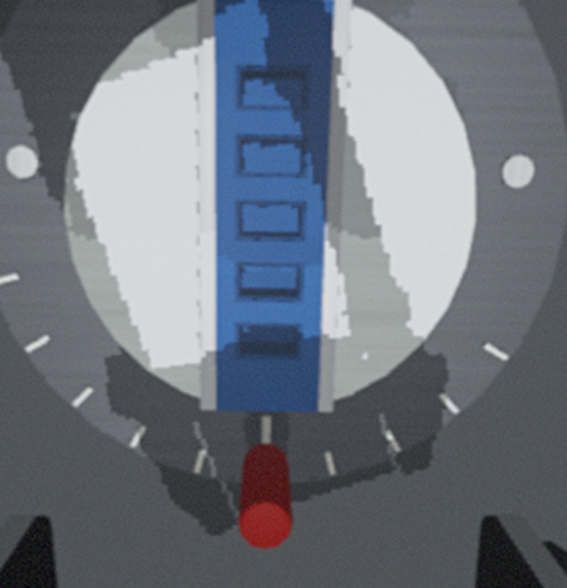

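Swivel check: the pointer sits midway between symmetric ticks, with yellow hidden under it. The five slots lie at about x=319, y from 102 to 222. I'll measure them now.

Run:
```python
from h import *
np.set_printoptions(precision=4,suppress=True)
s=manip.get_state();C=cam('wrist',s);print(s['position'],s['ee_rot'])
sl=[(238,306,66,111),(238,305,134,178),(237,304,200,240),(237,301,262,301),(237,300,323,358)]
P=np.array([onz(C,(a+b)/4.2+190,(c+d)/4.2+60,.072)[:2] for a,b,c,d in sl]);print(P,np.linalg.norm(np.diff(P,axis=0),axis=1))
i=np.arange(5)-2; kx=np.polyfit(i,P[:,0],1);ky=np.polyfit(i,P[:,1],1);print('mid',kx[1],ky[1],'pitch',np.hypot(kx[0],ky[0]),'dir',np.degrees(np.arctan2(ky[0],kx[0])))
tk=[(193,193),(208,223.5),(230,249),(255.5,268),(285.5,280),(348,281),(376.5,269.5),(404,252.5),(426,227.5)]
from scipy.optimize import least_squares
Q=np.array([onz(C,*p,.01)[:2] for p in tk]); f=least_squares(lambda q:np.hypot(*(Q-q[:2]).T)-.1142,[.486,.184]);c=f.x;print(c,f.fun)
a=np.degrees(np.arctan2(*(Q-c).T[::-1]));print(a)
h=onz(C,316.5,311,.1);print(h,np.degrees(np.arctan2(h[1]-c[1],h[0]-c[0])))
pt=onz(C,317,264,.046);print(pt,np.degrees(np.arctan2(pt[1]-c[1],pt[0]-c[0])))
S=cam('side')
# A orientation from earlier side picture: tube ends axis z=.042
def s2(x,y): return (300+x/6,290+y/6)
e1=onz(S,*s2(88,195),.042);e2=onz(S,*s2(352,125),.042);print(e1,e2,np.degrees(np.arctan2(e2[1]-e1[1],e2[0]-e1[0])))
tp=[(165,103),(243,82),(268,132),(183,155)];print([onz(S,*s2(*t),.068)[:2] for t in tp])
```

```text
[0.5428 0.1733 0.1688] [-0.0011  0.0732  0.9973 -0.0003]
[[0.4463 0.19  ]
 [0.4659 0.187 ]
 [0.4854 0.1838]
 [0.5051 0.1804]
 [0.525  0.1773]] [0.0198 0.0198 0.02   0.0201]
mid 0.4855539570034086 0.18370485628417338 pitch 0.019907000819289273 dir -9.2332213545385
[0.4859 0.184 ] [-0.0003 -0.0002 -0.0003  0.0003  0.0003  0.0005 -0.0007  0.0003 -0.0005]
[-84.3479 -69.4874 -54.2863 -39.543  -24.2981   5.714   20.2679  35.2713
  50.3333]
[0.5801 0.1681 0.1   ] -9.542947577334498
[0.5658 0.1707 0.046 ] -9.46192229080793
[ 0.4813 -0.1794  0.042 ] [ 0.5788 -0.2003  0.042 ] -12.109049651005753
[array([ 0.5153, -0.1745]), array([ 0.544 , -0.1803]), array([ 0.5404, -0.2031]), array([ 0.5095, -0.1967])]
```

Slot mid is (0.4855,0.1837), direction -9.3°, pitch 19.9 mm (20 expected). The swivel agrees with the mark, so next is the carrier.

{"fn": "servo_tool", "kwargs": {
  "hand": 0.7,
  "increments": [
    {"slide": [-0.009, -0.045, 0], "spin": 3.5},
    {"slide": [-0.009, -0.045, 0], "spin": 0},
    {"slide": [-0.009, -0.045, 0], "spin": 0},
    {"slide": [-0.009, -0.045, 0], "spin": 0},
    {"slide": [-0.009, -0.045, 0], "spin": 0},
    {"slide": [-0.009, -0.045, 0], "spin": 0},
    {"slide": [-0.009, -0.045, 0], "spin": 0},
    {"slide": [0, -0.04, 0], "spin": 0}
  ]
}}

```text
clock: 6.4
position: [0.5348, -0.1897, 0.1695]
ee_rot: [0.0, 0.104, 0.995, -0.0]
contact_force: [-0.1, 1.0, -0.1]
width: 0.0596
```

{"fn": "servo_tool", "kwargs": {
  "increments": [
    {"slide": [0, 0, 0], "spin": 0},
    {"slide": [0, 0, 0], "spin": 0},
    {"slide": [0, 0, 0], "spin": 0}
  ]
}}

```text
clock: 6.7
position: [0.5341, -0.1859, 0.1697]
ee_rot: [-0.0, 0.103, 0.995, 0.001]
contact_force: [-0.1, 0.6, 0.3]
width: 0.0595
```

Run:
```python
from h import *
s=manip.get_state(); p=s['position'];print(s['clock'],p,s['ee_rot'],s['contact_force'],s['width'],abs(s['qd']).max())
im=shot('wrist','w7.png')
```

```text
6.7 [ 0.53410132 -0.18593098  0.16973463] [-4.75919505e-04  1.03353295e-01  9.94644430e-01  5.73063977e-04] [-0.06996327  0.55012987  0.31036585] 0.059466504311261145 0.018764468122537032
```

View pics/w7.png

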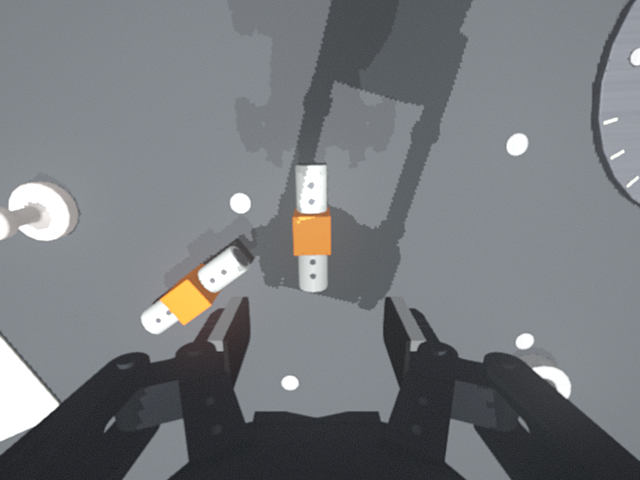

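Run:
```python
import cv2
im=cv2.imread('pics/w7.png'); cv2.imwrite('pics/w7c.png',cv2.resize(im[150:310,250:380],None,fx=3.7,fy=3.7,interpolation=cv2.INTER_CUBIC))
```

```text
(no output)
```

View pics/w7c.png

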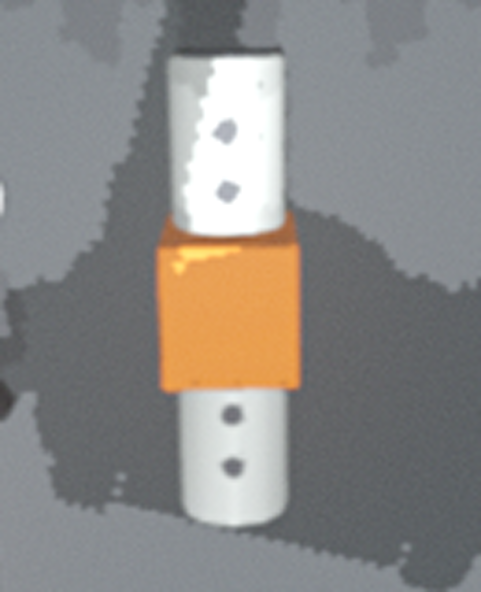

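Run:
```python
from h import *
np.set_printoptions(precision=4,suppress=True)
s=manip.get_state();C=cam('wrist',s);print(s['position'],s['ee_rot'])
q=[(158,243),(301,242),(301,388),(160,390)]
P=np.array([onz(C,250+a/3.7,150+b/3.7,.068)[:2] for a,b in q]);m=P.mean(0)
print(P,m,[np.linalg.norm(P[i]-P[i-1]) for i in range(4)])
e=P[0]+P[1]-P[2]-P[3];print('xdir az',np.degrees(np.arctan2(e[1],e[0])))
x=Rq(s['ee_rot'])[:,0];print('tool x az',np.degrees(np.arctan2(x[1],x[0])))
print(delta(s,[*m,.036]))
```

```text
[ 0.5342 -0.1856  0.1699] [-0.0003  0.1029  0.9947  0.0005]
[[ 0.5095 -0.1975]
 [ 0.5151 -0.1699]
 [ 0.5448 -0.1758]
 [ 0.5393 -0.204 ]] [ 0.5272 -0.1868] [np.float64(0.03048635259258098), np.float64(0.028113328150652362), np.float64(0.030261300126259744), np.float64(0.028709065922784733)]
xdir az 168.29088530319655
tool x az 168.18703298007975
[ 0.0066 -0.0027  0.1339]
```

The clamp measures 30 × 28.4 mm (30 × 28 given), centred at (0.5272,-0.1868), and the yaw already matches the tool. Descending.

{"fn": "servo_tool", "kwargs": {
  "increments": [
    {"slide": [0.0066, -0.0027, 0.03], "spin": 0},
    {"slide": [0, 0, 0.045], "spin": 0},
    {"slide": [0, 0, 0.035], "spin": 0},
    {"slide": [0, 0, 0.024], "spin": 0},
    {"slide": [0, 0, 0], "spin": 0},
    {"slide": [0, 0, 0], "spin": 0}
  ]
}}

```text
clock: 7.35
position: [0.5277, -0.1871, 0.0366]
ee_rot: [0.0, 0.103, 0.995, 0.0]
contact_force: [-0.3, 0.0, -0.0]
width: 0.0596
```

Run:
```python
from h import *
s=manip.get_state();print(s['position'],s['contact_force'],delta(s,[.5272,-.1868,.036]))
shot('wrist','w8.png')
```

```text
[ 0.52767985 -0.18709638  0.03658261] [-0.27502939  0.01882561 -0.0409186 ] [0.00053024 0.00019207 0.00058266]
```

View pics/w8.png

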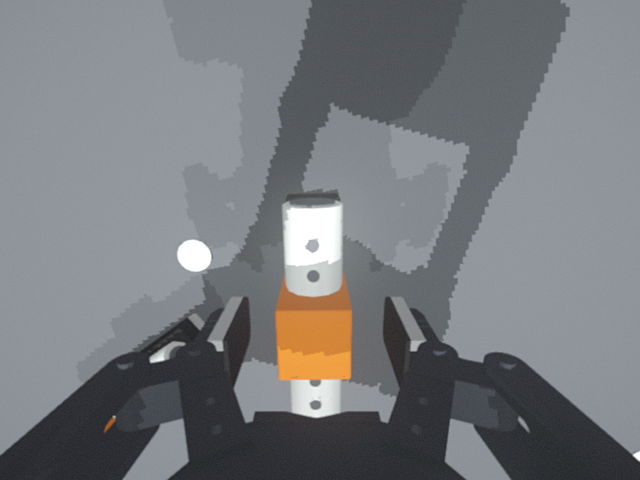

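The clamp at (314,330) is centred between the pads. Gripping.

{"fn": "servo_tool", "kwargs": {
  "hand": 0.2,
  "newtons": 70,
  "increments": [
    {"slide": [0, 0, 0], "spin": 0},
    {"slide": [0, 0, 0], "spin": 0},
    {"slide": [0, 0, 0], "spin": 0},
    {"slide": [0, 0, 0], "spin": 0},
    {"slide": [0, 0, 0], "spin": 0}
  ]
}}

```text
clock: 7.9
position: [0.5283, -0.1884, 0.038]
ee_rot: [0.002, 0.104, 0.995, -0.0]
contact_force: [0.8, 1.0, 5.9]
width: 0.0274
```

{"fn": "servo_tool", "kwargs": {
  "increments": [
    {"slide": [0, 0, -0.01], "spin": 0},
    {"slide": [0, 0, -0.03], "spin": 0},
    {"slide": [0, 0, -0.04], "spin": 0},
    {"slide": [0, 0, -0.03], "spin": 0},
    {"slide": [0, 0, 0], "spin": 0},
    {"slide": [0, 0, 0], "spin": 0},
    {"slide": [0, 0, 0], "spin": 0}
  ]
}}

```text
clock: 8.6
position: [0.5255, -0.1873, 0.1444]
ee_rot: [-0.002, 0.104, 0.995, 0.001]
contact_force: [-1.0, 1.3, -3.9]
width: 0.0273
```

Run:
```python
from h import *
s=manip.get_state();print(s['position'],s['ee_rot'],s['contact_force'],s['moment'],s['width'])
shot('wrist','w9.png'); shot('side','side9.png')
x=Rq(s['ee_rot'])[:,0];print('tool x az',np.degrees(np.arctan2(x[1],x[0])))
print(delta(s,[.4855,.1837,.136]))
```

```text
[ 0.52554109 -0.18727748  0.14440581] [-1.97312679e-03  1.03510858e-01  9.94626051e-01  7.92729255e-04] [-1.04862373  1.26350691 -3.89382708] [-0.03830512  0.00103132  0.04139402] 0.027303615076270462
tool x az 168.11735487664808
[0.11553488 0.35477257 0.00929287]
```

View pics/w9.png

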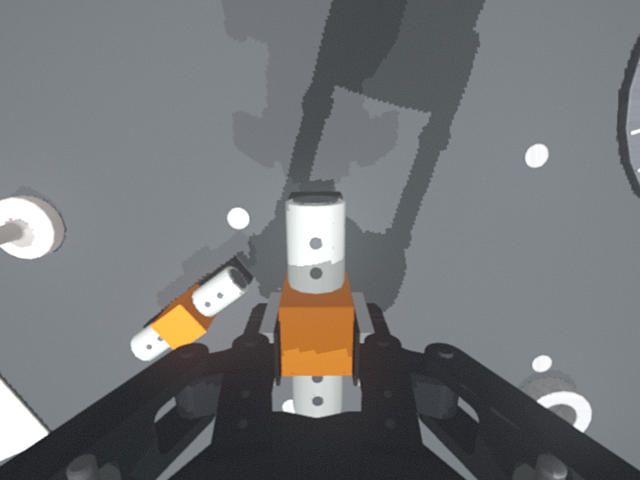

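Carrier lifted, with the clamp top from (280,304) to (353,375). I'll work out its offset in the hand.

Run:
```python
from h import *
np.set_printoptions(precision=4,suppress=True)
im=cv2.imread('pics/w9.png')
cv2.imwrite('pics/w9c.png',cv2.resize(im[180:430,240:400],None,fx=3.2*.74,fy=3.2*.74,interpolation=cv2.INTER_CUBIC))
s=manip.get_state();C=cam('wrist',s);Rm=Rq(s['ee_rot'])
for dz in (.028,.030,.032):
    P=np.array([onz(C,a,b,s['position'][2]+dz) for a,b in [(280,304),(352,304),(354,375),(280,376)]])
    L=(P-s['position'])@Rm; print(dz,L.mean(0),L[0]-L[3],L[1]-L[0])
im=cv2.imread('pics/side9.png');cv2.imwrite('pics/side9c.png',cv2.resize(im[230:400,270:430],None,fx=3.5,fy=3.5))
```

```text
0.028 [ 0.0005  0.0005 -0.028 ] [0.0314 0.001  0.0001] [-0.      0.0266  0.    ]
0.03 [ 0.0018  0.0005 -0.03  ] [0.0308 0.001  0.0001] [-0.      0.0262  0.    ]
0.032 [ 0.003   0.0005 -0.032 ] [0.0303 0.001  0.0001] [-0.      0.0257  0.    ]
```

View pics/w9c.png

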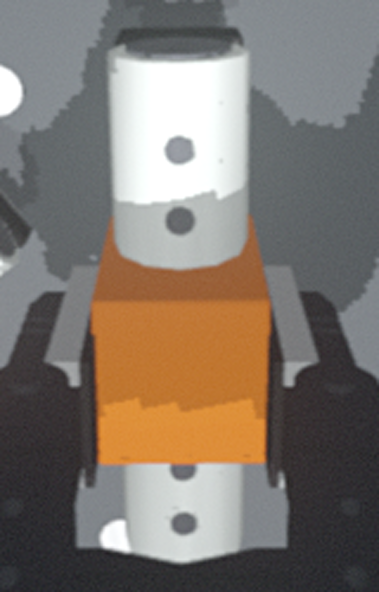

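View pics/side9c.png

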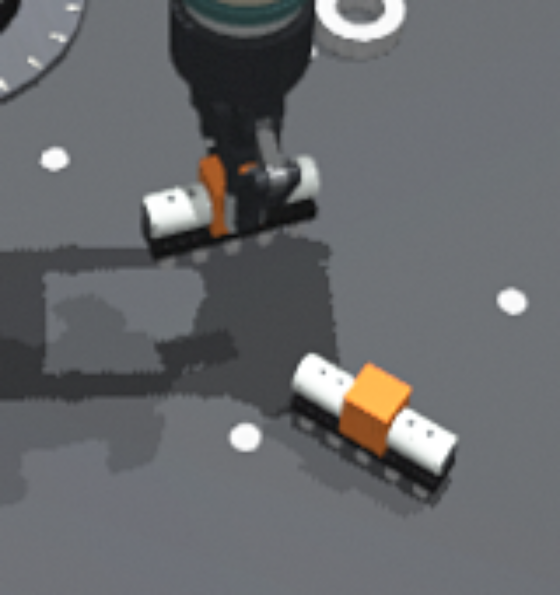

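The carrier sits about +1 mm (tool x) and +0.5 mm (tool y) in the hand. Next is the transit to above the slots.

{"fn": "servo_tool", "kwargs": {
  "increments": [
    {"slide": [0.0143, 0.0443, 0], "spin": 0},
    {"slide": [0.0143, 0.0443, 0], "spin": 0},
    {"slide": [0.0143, 0.0443, 0], "spin": 0},
    {"slide": [0.0143, 0.0443, 0], "spin": 0},
    {"slide": [0.0143, 0.0443, 0], "spin": 0},
    {"slide": [0.0143, 0.0443, 0], "spin": 0},
    {"slide": [0.0143, 0.0443, 0], "spin": 0},
    {"slide": [0.0143, 0.0443, 0], "spin": -2.5}
  ]
}}

```text
clock: 9.5
position: [0.4869, 0.184, 0.145]
ee_rot: [-0.001, 0.081, 0.997, -0.0]
contact_force: [1.6, 0.9, -4.4]
width: 0.0271
```

{"fn": "servo_tool", "kwargs": {
  "increments": [
    {"slide": [0, 0, 0], "spin": 0},
    {"slide": [0, 0, 0], "spin": 0},
    {"slide": [0, 0, 0], "spin": 0},
    {"slide": [0, 0, 0], "spin": 0},
    {"slide": [0, 0, 0], "spin": 0},
    {"slide": [0, 0, 0], "spin": 0}
  ]
}}

```text
clock: 10.1
position: [0.4884, 0.1814, 0.1463]
ee_rot: [-0.0, 0.083, 0.997, 0.0]
contact_force: [0.1, 0.8, -3.7]
width: 0.0272
```

Run:
```python
from h import *
s=manip.get_state();print(s['position'],s['ee_rot'],s['contact_force'],s['moment'],s['width'])
shot('wrist','w10.png');im=shot('side','side10.png')
cv2.imwrite('pics/side10c.png',cv2.resize(im[120:280,160:330],None,fx=4,fy=4,interpolation=cv2.INTER_CUBIC))
x=Rq(s['ee_rot'])[:,0];print('tool x az',np.degrees(np.arctan2(x[1],x[0])))
print(delta(s,[.4864,.183,.112]))
```

```text
[0.48835505 0.18136458 0.14629923] [-2.06124833e-05  8.26187830e-02  9.96581224e-01  6.46380121e-06] [ 0.10423303  0.7752704  -3.72418147] [0.00553468 0.04099008 0.02831105] 0.02720754482725561
tool x az 170.52178109975534
[0.00219622 0.00129083 0.03429934]
```

View pics/w10.png

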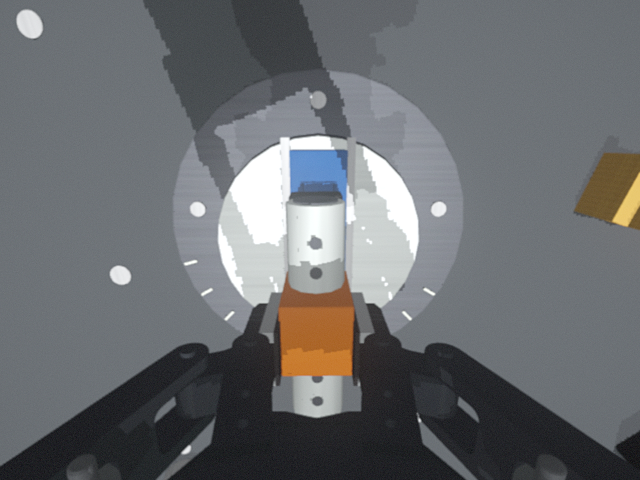

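View pics/side10c.png

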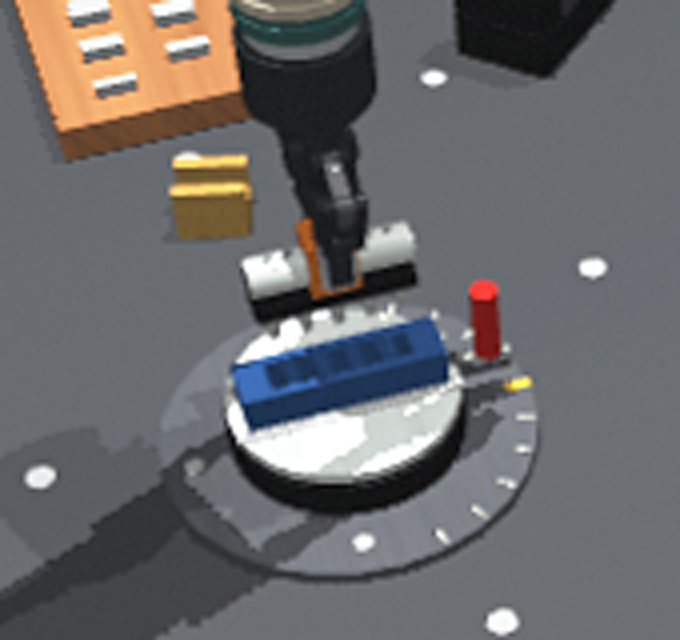

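The carrier hangs over the block in line with it, and the swivel's handle still points at yellow. I'll correct the small offset and come down to just above the block.

{"fn": "servo_tool", "kwargs": {
  "increments": [
    {"slide": [0.0022, 0.0013, 0.01], "spin": 0},
    {"slide": [0, 0, 0.015], "spin": 0},
    {"slide": [0, 0, 0.006], "spin": 0},
    {"slide": [0, 0, 0], "spin": 0},
    {"slide": [0, 0, 0], "spin": 0},
    {"slide": [0, 0, 0], "spin": 0}
  ]
}}

```text
clock: 10.8
position: [0.4867, 0.1842, 0.1158]
ee_rot: [0.001, 0.082, 0.997, 0.0]
contact_force: [-0.3, -0.1, -3.1]
width: 0.0273
```

Run:
```python
from h import *
s=manip.get_state();print(s['position'],s['ee_rot'],s['contact_force'],s['moment'],s['width'])
im=shot('side','side11.png')
cv2.imwrite('pics/side11c.png',cv2.resize(im[160:270,190:310],None,fx=5,fy=5,interpolation=cv2.INTER_CUBIC))
x=Rq(s['ee_rot'])[:,0];print('tool x az',np.degrees(np.arctan2(x[1],x[0])))
print(delta(s,[.4864,.183,.112]))
```

```text
[0.48666504 0.18416408 0.11579866] [5.64388349e-04 8.16919431e-02 9.96657440e-01 2.34281139e-04] [-0.28847295 -0.14440037 -3.12282046] [-0.02401582  0.01313771 -0.02211479] 0.027285970646167397
tool x az 170.6283302012327
[ 7.60773688e-05 -1.19382804e-03  3.79791308e-03]
```

View pics/side11c.png

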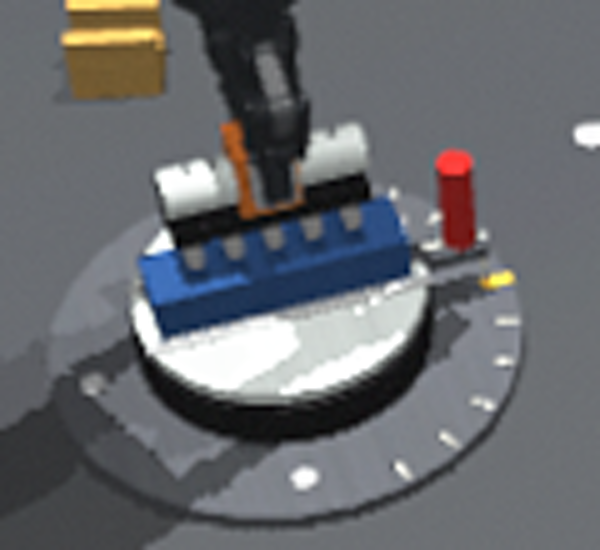

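The teeth are just over the slots. I'll lower gently and watch the force.

{"fn": "servo_tool", "kwargs": {
  "increments": [
    {"slide": [0, -0.0008, 0.002], "spin": 0},
    {"slide": [0, 0, 0.002], "spin": 0},
    {"slide": [0, 0, 0.002], "spin": 0},
    {"slide": [0, 0, 0.002], "spin": 0},
    {"slide": [0, 0, 0], "spin": 0},
    {"slide": [0, 0, 0], "spin": 0}
  ]
}}

```text
clock: 11.45
position: [0.486, 0.1832, 0.1072]
ee_rot: [-0.0, 0.082, 0.997, 0.0]
contact_force: [-0.3, 0.2, -3.9]
width: 0.0271
```

The tips are about 3 mm inside with no contact force. Continuing.

{"fn": "servo_tool", "kwargs": {
  "increments": [
    {"slide": [0, 0, 0.003], "spin": 0},
    {"slide": [0, 0, 0.003], "spin": 0},
    {"slide": [0, 0, 0], "spin": 0},
    {"slide": [0, 0, 0], "spin": 0}
  ]
}}

```text
clock: 11.85
position: [0.486, 0.1832, 0.1011]
ee_rot: [-0.0, 0.082, 0.997, -0.0]
contact_force: [0.6, -0.5, -3.4]
width: 0.0266
```

{"fn": "servo_tool", "kwargs": {
  "increments": [
    {"slide": [0, 0, 0.003], "spin": 0},
    {"slide": [0, 0, 0.003], "spin": 0},
    {"slide": [0, 0, 0.002], "spin": 0},
    {"slide": [0, 0, 0], "spin": 0},
    {"slide": [0, 0, 0], "spin": 0}
  ]
}}

```text
clock: 12.35
position: [0.486, 0.1832, 0.0932]
ee_rot: [-0.0, 0.082, 0.997, 0.0]
contact_force: [0.3, -0.6, -3.6]
width: 0.0272
```

{"fn": "servo_tool", "kwargs": {
  "increments": [
    {"slide": [0, 0, 0.001], "spin": 0},
    {"slide": [0, 0, 0.001], "spin": 0},
    {"slide": [0, 0, 0.0005], "spin": 0},
    {"slide": [0, 0, 0], "spin": 0}
  ]
}}

```text
clock: 12.75
position: [0.4862, 0.1833, 0.092]
ee_rot: [0.0, 0.082, 0.997, 0.0]
contact_force: [-1.6, -0.7, 5.3]
width: 0.0269
```

Run:
```python
from h import *
s=manip.get_state();print(s['position'],s['contact_force'],s['moment'])
im=shot('side','side12.png')
cv2.imwrite('pics/side12c.png',cv2.resize(im[160:270,190:310],None,fx=5,fy=5,interpolation=cv2.INTER_CUBIC))
```

```text
[0.48620181 0.18329539 0.09195954] [-1.56349534 -0.65605267  5.3461412 ] [-0.14768585  0.33323518 -0.07449333]
```

View pics/side12c.png

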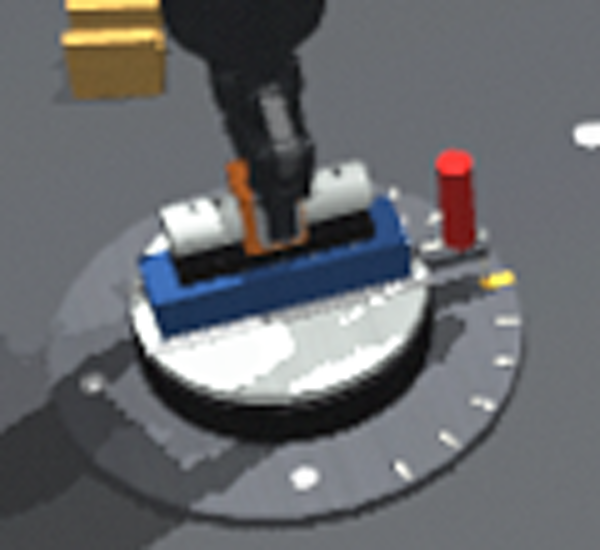

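The bar is flush on the block, and contact came at the predicted height (TCP z 0.092). I'll press lightly, then release and retreat.

{"fn": "servo_tool", "kwargs": {
  "increments": [
    {"slide": [0, 0, 0.0015], "spin": 0},
    {"slide": [0, 0, 0], "spin": 0},
    {"slide": [0, 0, 0], "spin": 0}
  ]
}}

```text
clock: 13.1
position: [0.4863, 0.1833, 0.0919]
ee_rot: [0.001, 0.082, 0.997, 0.0]
contact_force: [-4.9, -1.1, 15.1]
width: 0.0271
```

{"fn": "servo_tool", "kwargs": {
  "hand": 0.7,
  "increments": [
    {"slide": [0, 0, 0], "spin": 0},
    {"slide": [0, 0, 0], "spin": 0},
    {"slide": [0, 0, 0], "spin": 0},
    {"slide": [0, 0, 0], "spin": 0}
  ]
}}

```text
clock: 13.5
position: [0.4861, 0.1832, 0.0891]
ee_rot: [-0.0, 0.082, 0.997, 0.0]
contact_force: [-0.3, 0.2, 0.1]
width: 0.0597
```

{"fn": "servo_tool", "kwargs": {
  "increments": [
    {"slide": [0, 0, -0.01], "spin": 0},
    {"slide": [0, 0, -0.03], "spin": 0},
    {"slide": [0, 0, -0.04], "spin": 0},
    {"slide": [-0.02, 0, -0.04], "spin": 0},
    {"slide": [-0.03, 0, -0.02], "spin": 0},
    {"slide": [0, 0, 0], "spin": 0},
    {"slide": [0, 0, 0], "spin": 0},
    {"slide": [0, 0, 0], "spin": 0}
  ]
}}

```text
clock: 14.3
position: [0.5338, 0.175, 0.2283]
ee_rot: [-0.002, 0.082, 0.997, -0.0]
contact_force: [0.2, 0.8, -0.0]
width: 0.0595
```

Run:
```python
from h import *
s=manip.get_state();print(s['clock'],s['position'],s['contact_force'],s['width'])
shot('wrist','w13.png');im=shot('side','side13.png'); sc=shot('scene','scene13.png')
a=cv2.resize(im[160:270,190:310],None,fx=3.3,fy=3.3,interpolation=cv2.INTER_CUBIC)
b=cv2.resize(sc[180:260,325:420],None,fx=4,fy=4,interpolation=cv2.INTER_CUBIC)
o=np.zeros((max(a.shape[0],b.shape[0]),a.shape[1]+b.shape[1],3),np.uint8);o[:a.shape[0],:a.shape[1]]=a;o[:b.shape[0],a.shape[1]:]=b
cv2.imwrite('pics/c13.png',o)
```

```text
14.3 [0.53379359 0.17495929 0.22825558] [ 0.17954554  0.76117677 -0.02497767] 0.059491455455845235
```

View pics/w13.png

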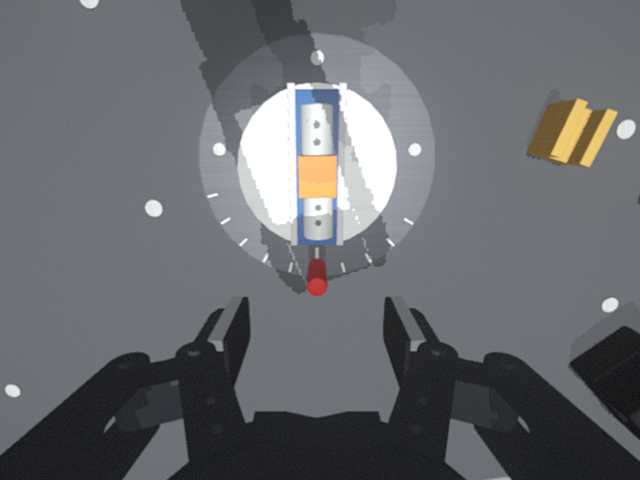

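View pics/c13.png

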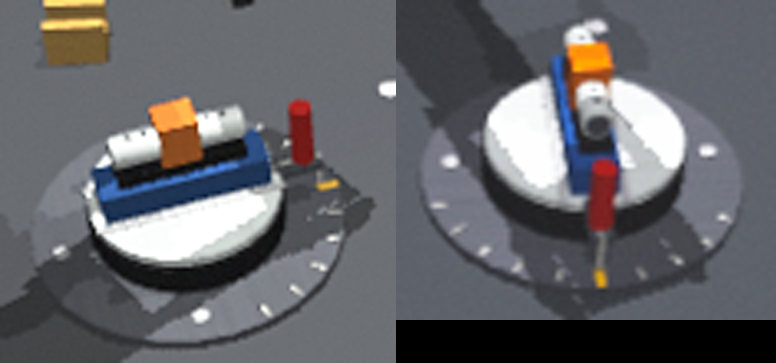

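View pics/side13.png

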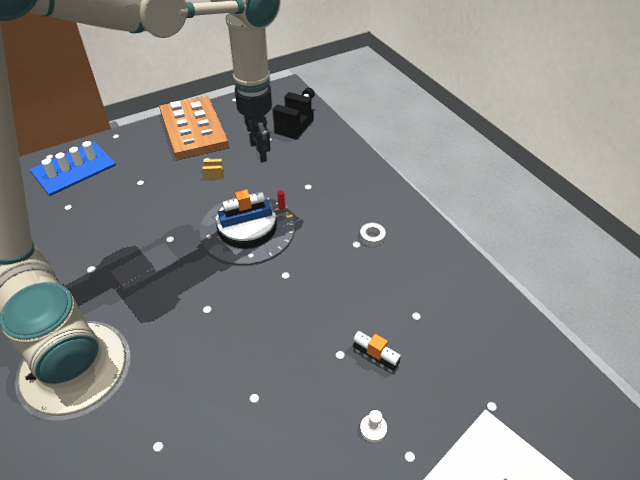

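The carrier is flush in the block, the pointer is in line with the yellow mark in the scene view, and the gauges are at the same pixels as at the start. Handing in.

Run:
```python
from h import *
print(manip.sign_off())
```

```text
the job is handed in; nothing more can be done
None
```

I turned the swivel two clicks anticlockwise to the yellow mark and seated the carrier nearest the robot's base in the blue block. I then let go and moved the arm clear, and handed the job in after about 14.5 s.

- **Swivel:** before seating, the handle measured -9.5° against -9.3° for the yellow mark. In the last pictures the pointer was still in line with it.
- **Carrier:** the teeth went in without resistance. The bar met the block at TCP height 0.092 m, as predicted, and held under about 15 N (net of the carrier's weight) with no further travel. After release, the pictures show the bar flush and in line with the block. I did not measure its final pose numerically.
- **Gauges:** in the side view all three are at the same pixels as at the start.
- **Arm:** the force reading was near zero after retreat.

Two early move calls were refused for a missing field, with no motion. TCP readings wandered by 1–3 mm between some steps, mostly while the arm was still settling after a move; I corrected for that before lowering the carrier. No check failed at the end.

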